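# Free the transport lock and take off the connector cap of unknown thread

### The arm

A 6-joint arm with a two-finger parallel gripper is mounted at the origin on the work surface. World frame = base frame: x ahead of the robot, y to its left, z up, the work surface at z = 0. Lengths are in m, angles in rad, forces in N, time in s.
With the tool pointing down it reaches from about 0.425 to 0.95 m from the base axis. Payload 3.5 kg.
Tool frame: the origin (TCP) lies on the centre line of the jaws, within the pads' length; the fingertips stand ahead of it and the grasp point (between the pads) lies 11 mm behind it (tips_ahead is the z of the fingertips in the tool frame, in m); z points along the fingers, y is the direction in which the jaws open and shut (so a half turn about z gives the same grasp; the last joint's range is limited). The gripper opens to 85 mm and grips with 20 to 120 N. Pads are 22 mm wide; open, the fingers measure 114 mm over their backs; the gripper's body (76 mm by 85 mm) begins 54 mm behind the grasp point. The pads swing forward as they close: fully open they stand 13 mm farther back than shut.
Start: joints at [1.069, 0.286, 1.577, -0, 1.279, -0.15], TCP at [0.233, 0.634, 0.239] pointing down, gripper open.
Joint ranges: [-2.77, 2.77], [-0.9, 2.22], [0.21, 2.48], [-1.53, 4.67], [0.24, 2.81], [-2.84, 2.84]. Speed limits (rad/s): [2.79, 2.79, 3.14, 3.14, 3.14, 3.14].

### API

Orientations are given as a unit quaternion [x, y, z, w].
In Python, from plant import * gives the robot as it stands. The module is installed in compiled form; this text tells all that it offers.
- The arm moves only by the tool move_arm, never from a script. Its arguments are lists of equal length, an entry for each row: "linear": the shift along the world's x, y, z in m, a list of three; "twist": the turn, a rotation vector about the world's x, y, z in degrees, a list of three. A call has 1 to 20 rows; each row shifts and turns the pose as measured when the row begins; what a row does not reach is not made up. A row lasts 1/12 s, in which the tool goes at most 41.7 mm and 7.16 degrees, less where a joint would pass 70% of its speed; a pose out of reach is approached as far as the arm can. A call is refused whole if a number of a shift passes 0.0417 or a number of a turn 7.16, either way. A call with a gripper value outside its range is refused whole. "grip" is the opening, from 0 (shut) to 1 (fully open), set as the call begins (left out, the last holds). The fingers move at their own pace and stop on an object; "force" is the grip in N (left out, the last holds). Time passes only in rows, so rows that do not move let the fingers close. It gives the time, the measured TCP pose, the force and the opening at its end, in the units of the state.
- get_state(): the state, without advancing time (a new reading comes with each control period).
- read_camera(name): name is "scene" or "top"; returns a dict with "img" (420x560x3 uint8, blue, green, red), "depth" (420x560 float32, m along the optical axis (not along the pixel's ray), 0 where there is no reading), "fx", "fy", "cx", "cy" (pixels), "rvec" (rotation vector, rad) and "tvec" (3), from world to camera coordinates, as OpenCV has them. Camera axes: x right, y down, z forward; pixel columns grow to the right and rows downward; lengths in m; the calibration is good to about 2 mm. A picture is of the moment at which its call begins.
- sign_off(): hands the job in, once; it reports no verdict.
The state is a dict: "time": time; "qpos": joint angles; "dq": joint speeds; "joint_efforts": joint torques, N m; "eef_pos": TCP position; "tcp_rot": TCP orientation; "contact_force": force on the tool from outside, world axes, zero at the start; "wrist_torque": the same for the moment, N m; "opening": opening from 0.0 (shut) to 1.0 (fully open).
Only numpy, scipy, OpenCV 4.12 (cv2) and the standard library are available. Lean on these libraries where they do the work, as an engineer would, in place of code of your own. Each camera call takes 0.05 s, during which the arm holds its last target.

### The job

Free the antenna coupler's capped connector: slide the lock's upright grip away from the cap, fully to its end stop, so that its bolt leaves the cap's ears. Then find out by trying both ways whether the round cap has a right-hand or a left-hand thread, turn it loose, and lift it off; finish while still holding it in the gripper, at rest and well clear (a good 60 mm) above its seat, touching nothing else. Leave the loose things around the box where they are.

Things in the scene. Friction and masses are not known exactly. Their poses are not given: they have to be found in the camera images.
- coupler: Grey antenna coupler box fixed to the desk, 150 (x) by 300 (y) by 50 mm high. Origin at the centre of its underside; z up, top face at z = 50 mm. Along its middle line (x = 0): a square block 56 x 56 x 26 mm high at y = -120 mm, the capped connector at y = -10 mm, the lock slide on the +y side of the cap. The box lies turned by up to about 0.6 rad.
- cap: Round black knurled screw cap, 50 mm diameter, 36 mm high, 90 to 150 g, on the box top. Origin at the centre of its underside, z up its axis. Two ears stick out of its foot side by side to its own +y, to 35 mm from the axis, up to 14 mm above the box; a white line on top points to them. Locked, its yaw is the coupler's within 0.1 rad. Blocked, it can slip in the fingers.
- seat (a point): Centre of the cap's seat on the box top, 10 mm to the coupler's -y; axes as the coupler's. Under the cap: a stud 12 mm high with a coarse quick thread. The right way the cap turns easily about 1.2 rad to a stop and lifts straight off there (not before 0.9 rad); the wrong way it stops within 0.15 rad. Which way is right, seen from above, differs from start to start and cannot be seen.
- lock (a joint): Travel of the lock slide in m along the coupler's +y axis (away from the cap): 0 to 0.004 = locked (bolt between the cap's ears), 0.040 = free, at its end stop. Friction about 2 N; it stays where it is left.
- lock_grip (a point): Middle of the top of the lock's upright black grip, 38 mm above the box top. The grip is 16 mm wide (coupler x), 26 mm long (coupler y), from 11 to 38 mm above the box top; it slides to the coupler's +y. At lock 0 it stands 78 mm from the cap's axis, at the stop 118 mm. Guide rails 8 mm high run beside its foot, 12 to 17 mm either side of its middle line.
- screwdriver: Loose bystander: screwdriver, 200 mm long, 26 mm thick, lying along its x. Origin under its middle.
- plug: Loose bystander: steel cable plug standing upright, 26 mm diameter, 60 mm high. Origin under its centre.
- mug: Loose bystander: white mug, 76 mm diameter, 90 mm high, handle at its +y. Origin under its centre.
- tin: Loose bystander: aluminium tin, 60 mm diameter, 55 mm high. Origin under its centre.
- mouse: Loose bystander: grey computer mouse, 100 x 58 x 30 mm. Origin under its centre.
Mind the look-alikes: they are no part of the job. Of the things shaped like the cap, the black one is meant.

How it is judged:
By the outcome, as a careful person would: the job done as asked, in the order asked, and still so for the second after the job is handed in, while the arm keeps its last pose, push and grip.
It also fails if it takes over 51 s, if anything falls off the work surface, if the arm or the gripper's body presses on something with over 40 N, if the wrist force passes 120 N, or if a joint passes its speed limit or range.

## Working session

There is one attempt and no reset: what is moved stays moved. The work goes in short steps, Python scripts to look and compute and a tool call to move; the robot and the scene stay as the last step left them, time stands still between calls to the robot, and variables do not carry over. Pictures are saved under pics/ and viewed, and the job is handed in when it is done.

Besides the shell and the picture viewer there is one more tool, called after "Request:" as name(argument=value, ...), one argument or row to a line, values as JSON. move_arm: Moves the arm, as the interface text tells. Its arguments: {"type":"object","properties":{"linear":{"type":"array","items":{"type":"array","items":{"type":"number"}}},"twist":{"type":"array","items":{"type":"array","items":{"type":"number"}}},"grip":{"type":"number"},"force":{"type":"number"}},"required":["linear","twist"]}

```bash
mkdir -p pics
cat > h.py <<'E'
from plant import *
import numpy as np, cv2
from scipy.spatial.transform import Rotation as R
def cam(n,save=None):
    c=read_camera(n)
    if save: cv2.imwrite('pics/'+save,c['img'])
    return c
def unproj(c,u,v,z=None):
    Rm=cv2.Rodrigues(np.array(c['rvec'],float))[0];t=np.array(c['tvec'],float).ravel()
    r=np.array([(u-c['cx'])/c['fx'],(v-c['cy'])/c['fy'],1.])
    o=-Rm.T@t;d=Rm.T@r
    if z is None:
        return o+d*c['depth'][int(round(v)),int(round(u))]
    return o+d*(z-o[2])/d[2]
def proj(c,p):
    return cv2.projectPoints(np.array(p,float).reshape(-1,3),np.array(c['rvec'],float),np.array(c['tvec'],float),np.array([[c['fx'],0,c['cx']],[0,c['fy'],c['cy']],[0,0,1]],float),None)[0].reshape(-1,2)
E
python3 - <<'E'
from h import *
import pickle
print(get_state())
for n in('scene','top'):
    c=cam(n,n+'0.png'); pickle.dump(c,open(n+'0.pkl','wb'))
E
```

```text
{'time': 0.0, 'qpos': array([ 1.06899327e+00,  2.87217452e-01,  1.57816455e+00, -1.61385106e-05,
        1.27858280e+00, -1.49987600e-01]), 'dq': array([ 0.00035378, -0.00170068,  0.00095946, -0.00124988,  0.00150886,
       -0.0016354 ]), 'joint_efforts': array([-9.22017534e-04, -4.05959594e+01, -2.92638320e+01, -1.52463504e-04,
        5.67119743e-03, -1.97852563e-05]), 'eef_pos': array([0.23226838, 0.63310883, 0.23791936]), 'tcp_rot': array([ 1.74999510e-01,  9.84567806e-01, -1.12611370e-03, -3.72410940e-04]), 'contact_force': array([-0.40492323,  0.46766913, -0.79855723]), 'wrist_torque': array([-0.02452448, -0.00550716, -0.03128388]), 'opening': 0.998748963222066}
```

```bash
ls pics
```

```text
scene0.png
top0.png
```

View pics/scene0.png

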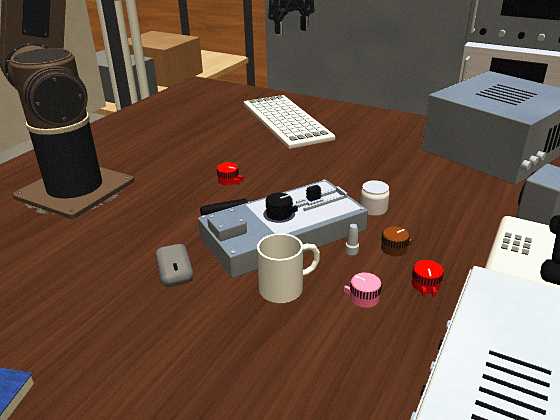

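View pics/top0.png

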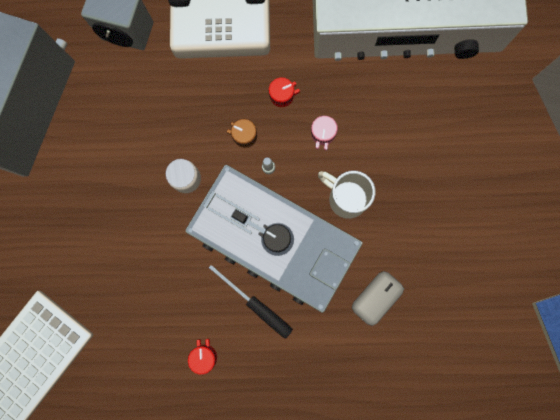

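The top view shows the box with the black cap near (277,238), the lock grip near (240,216) and the block near (328,268). Next I'll enlarge it.

Run:
```python
from h import *
import pickle
c=pickle.load(open('top0.pkl','rb'))
im=c['img'][150:320,170:380]
cv2.imwrite('pics/top0c.png',cv2.resize(im,None,fx=3.8,fy=3.5,interpolation=cv2.INTER_CUBIC)[:600,:800])
cv2.imwrite('pics/top0d.png',cv2.resize(c['img'][190:270,200:305],None,fx=7,fy=7,interpolation=cv2.INTER_CUBIC))
for p in [(228,167),(361,243),(322,310),(187,230)]: print(p,unproj(c,*p,z=.05))
for p in [(277,238),(240,216),(328,268),(270,280),(255,232)]: print(p,unproj(c,*p))
Rm=cv2.Rodrigues(np.array(c['rvec'],float))[0];print(-Rm.T@np.array(c['tvec']).ravel(),c['fx'])
```

```text
(228, 167) [0.64771845 0.14438032 0.05      ]
(361, 243) [ 0.49630063 -0.10119256  0.05      ]
(322, 310) [ 0.37608505 -0.02496673  0.05      ]
(187, 230) [0.52921767 0.22284779 0.05      ]
(277, 238) [0.5070125  0.05281208 0.08253114]
(240, 216) [0.54788445 0.1182016  0.0886638 ]
(328, 268) [ 0.45139111 -0.03691618  0.0762797 ]
(270, 280) [0.43247985 0.06871372 0.05036235]
(255, 232) [0.52200868 0.09493111 0.04997138]
[0.43651152 0.0200121  0.94118124] 479.74702721104416
```

View pics/top0d.png

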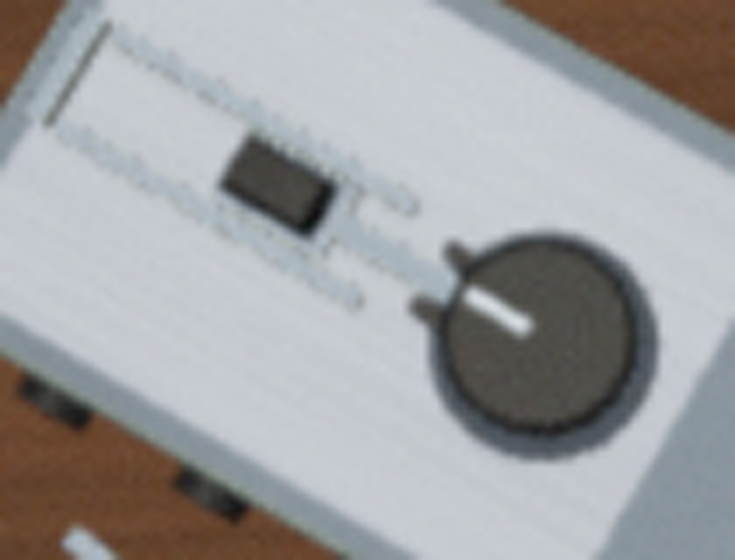

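View pics/top0c.png

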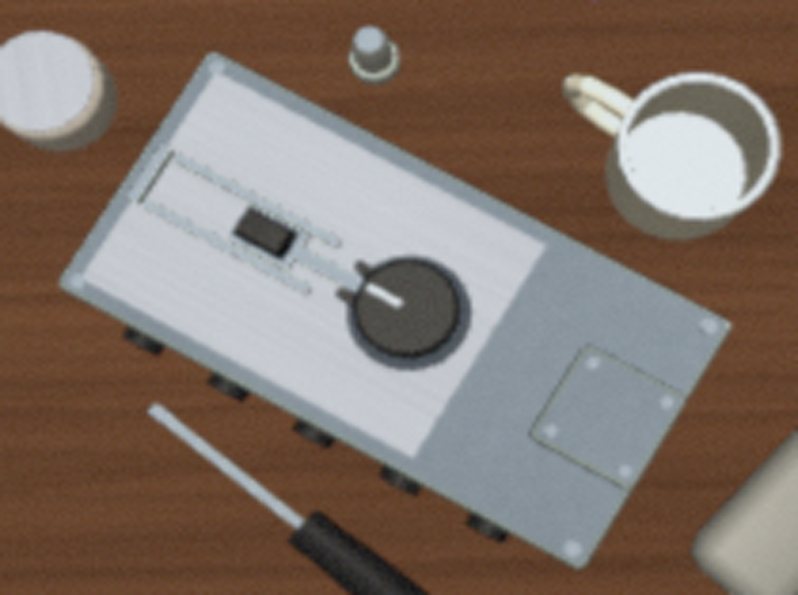

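Run:
```python
from h import *
import plant,pickle
print([k for k in dir(plant) if not k.startswith('_')]); print(getattr(plant,'tips_ahead',None))
c=pickle.load(open('top0.pkl','rb'))
print('cap',unproj(c,276.9,237.9,.086),'grip',unproj(c,239.3,216,.088))
print('line',unproj(c,266.7,231.5,.086),unproj(c,275.7,237,.086))
s=get_state();print(R.from_quat(s['tcp_rot']).as_matrix().round(3))
```

```text
['Unreachable', 'get_state', 'read_camera', 'sign_off', 'tips_ahead']
0.008
cap [0.50691153 0.05285434 0.086     ] grip [0.54800651 0.1195409  0.088     ]
line [0.51888678 0.07087937 0.086     ] [0.50858091 0.05496447 0.086     ]
[[-0.939  0.345 -0.001]
 [ 0.345  0.939 -0.002]
 [ 0.    -0.002 -1.   ]]
```

Request:
move_arm(
  linear=[
    [0.016,-0.026,-0.003],
    [0.016,-0.026,-0.003],
    [0.016,-0.026,-0.003],
    [0.016,-0.026,-0.003],
    [0.016,-0.026,-0.003],
    [0.016,-0.026,-0.003],
    [0.016,-0.026,-0.003],
    [0.016,-0.026,-0.003],
    [0.016,-0.026,-0.003],
    [0.016,-0.026,-0.003],
    [0.016,-0.026,-0.003],
    [0.016,-0.026,-0.003],
    [0.016,-0.026,-0.003],
    [0.016,-0.026,-0.003],
    [0.016,-0.026,-0.003],
    [0.016,-0.026,-0.003],
    [0.016,-0.026,-0.003],
    [0.016,-0.026,-0.003],
    [0.016,-0.026,-0.003],
    [0.016,-0.026,-0.003],
  ],
  twist=[
    [0,0,-5.1],
    [0,0,-5.1],
    [0,0,-5.1],
    [0,0,-5.1],
    [0,0,-5.1],
    [0,0,-5.1],
    [0,0,-5.1],
    [0,0,-5.1],
    [0,0,-5.1],
    [0,0,-5.1],
    [0,0,-5.1],
    [0,0,-5.1],
    [0,0,-5.1],
    [0,0,-5.1],
    [0,0,-5.1],
    [0,0,-5.1],
    [0,0,-5.1],
    [0,0,-5.1],
    [0,0,-5.1],
    [0,0,-5.1],
  ],
  grip=1,
  force=40,
)

```text
time: 1.77
eef_pos: [0.5526, 0.0887, 0.165]
tcp_rot: [0.893, 0.449, -0.004, -0.007]
contact_force: [0.1, 0.5, 0.5]
opening: 1.002
```

```bash
cat > st.py <<'E'
from h import *
import sys
s=get_state();M=R.from_quat(s['tcp_rot']).as_matrix()
print('t',round(s['time'],2),'p',s['eef_pos'].round(4),'F',s['contact_force'].round(1),'T',s['wrist_torque'].round(2),'op',round(s['opening'],3))
y=M[:,1];e=np.array([1,0,0]);yaw=np.degrees(np.arctan2(y[1],y[0]))
lv=np.degrees(np.cross(M[:,2],[0,0,-1]))
print('jaw yaw',yaw.round(2),'level fix deg',lv.round(2),'q6',s['qpos'][5].round(2))
u=np.array([np.cos(np.radians(58.3)),np.sin(np.radians(58.3))]);cap=np.array([.507,.0525]);d=s['eef_pos'][:2]-cap
print('rel cap along y',(d@u).round(4),'x',(d@[u[1],-u[0]]).round(4),'world to cap',-d.round(4),'to grip0',(np.array([.548,.119])-s['eef_pos'][:2]).round(4))
E
python3 st.py
```

```text
t 1.77 p [0.5526 0.0887 0.165 ] F [0.1 0.5 0.5] T [-0.04 -0.06  0.04] op 1.002
jaw yaw -36.59 level fix deg [-0.44 -0.79 -0.  ] q6 0.61
rel cap along y 0.0548 x 0.0198 world to cap [-0.0456 -0.0362] to grip0 [-0.0046  0.0303]
```

Request:
move_arm(
  linear=[
    [-0.0015,0.01,-0.01],
    [-0.0015,0.01,-0.01],
    [-0.0015,0.01,-0.01],
    [0,0,0],
    [0,0,0],
  ],
  twist=[
    [-0.2,-0.3,1.6],
    [-0.2,-0.3,1.6],
    [0,-0.2,1.7],
    [0,0,0],
    [0,0,0],
  ],
)

```text
time: 2.18
eef_pos: [0.5497, 0.1134, 0.131]
tcp_rot: [0.875, 0.484, -0.001, 0.0]
contact_force: [-0.1, -0.3, 1.0]
opening: 1.001
```

```bash
python3 st.py
```

```text
t 2.18 p [0.5497 0.1134 0.131 ] F [-0.1 -0.3  1. ] T [ 0.03 -0.04  0.  ] op 1.001
jaw yaw -32.06 level fix deg [ 0.09 -0.09  0.  ] q6 0.58
rel cap along y 0.0742 x 0.0043 world to cap [-0.0427 -0.0609] to grip0 [-0.0017  0.0056]
```

Request:
move_arm(
  linear=[
    [-0.001,0.003,-0.012],
    [-0.001,0.003,-0.012],
    [0,0,-0.012],
    [0,0,-0.012],
    [0,0,-0.006],
    [0,0,0],
    [0,0,0],
  ],
  twist=[
    [0,0,0.2],
    [0,0,0.1],
    [0,0,0],
    [0,0,0],
    [0,0,0],
    [0,0,0],
    [0,0,0],
  ],
)

```text
time: 2.77
eef_pos: [0.5455, 0.1218, 0.0707]
tcp_rot: [0.873, 0.488, -0.002, -0.0]
contact_force: [0.3, 0.0, -0.6]
opening: 0.998
```

```bash
python3 st.py
```

```text
t 2.77 p [0.5455 0.1218 0.0707] F [ 0.3  0.  -0.6] T [-0.03  0.01  0.02] op 0.998
jaw yaw -31.53 level fix deg [ 0.1 -0.2  0. ] q6 0.59
rel cap along y 0.0792 x -0.0037 world to cap [-0.0385 -0.0693] to grip0 [ 0.0025 -0.0028]
```

Request:
move_arm(
  linear=[
    [0.003,-0.002,0.001],
    [0,0,0],
    [0,0,0],
  ],
  twist=[
    [0,0,0],
    [0,0,0],
    [0,0,0],
  ],
)

```text
time: 3.02
eef_pos: [0.5494, 0.1193, 0.0722]
tcp_rot: [0.873, 0.488, -0.002, 0.0]
contact_force: [-0.7, 0.6, 1.1]
opening: 0.997
```

Request:
move_arm(
  linear=[
    [0,0,0],
    [0,0,0],
    [0,0,0],
    [0,0,0],
    [0,0,0],
    [0,0,0],
    [0,0,0],
    [0,0,0],
    [0,0,0],
    [0,0,0],
  ],
  twist=[
    [0,0,0],
    [0,0,0],
    [0,0,0],
    [0,0,0],
    [0,0,0],
    [0,0,0],
    [0,0,0],
    [0,0,0],
    [0,0,0],
    [0,0,0],
  ],
  grip=0,
  force=30,
)

```text
time: 3.85
eef_pos: [0.5499, 0.1199, 0.0749]
tcp_rot: [0.873, 0.488, -0.001, -0.0]
contact_force: [-1.1, 0.4, 0.0]
opening: 0.18
```

```bash
python3 st.py
```

```text
t 3.85 p [0.5499 0.1199 0.0749] F [-1.1  0.4  0. ] T [0.   0.02 0.03] op 0.18
jaw yaw -31.58 level fix deg [ 0.03 -0.08  0.  ] q6 0.59
rel cap along y 0.0799 x 0.0011 world to cap [-0.0429 -0.0674] to grip0 [-0.0019 -0.0009]
```

Request:
move_arm(
  linear=[
    [0.0021,0.0034,0],
    [0.0021,0.0034,0],
    [0.0021,0.0034,0],
    [0.0021,0.0034,0],
    [0.0021,0.0034,0],
    [0.0021,0.0034,0],
    [0.0021,0.0034,0],
    [0.0021,0.0034,0],
  ],
  twist=[
    [0,0,0],
    [0,0,0],
    [0,0,0],
    [0,0,0],
    [0,0,0],
    [0,0,0],
    [0,0,0],
    [0,0,0],
  ],
)

```text
time: 4.52
eef_pos: [0.5674, 0.1484, 0.0749]
tcp_rot: [0.873, 0.488, -0.003, 0.0]
contact_force: [-2.3, -1.2, 0.8]
opening: 0.18
```

```bash
python3 st.py
```

```text
t 4.52 p [0.5674 0.1484 0.0749] F [-2.3 -1.2  0.8] T [-0.24  0.09 -0.03] op 0.18
jaw yaw -31.57 level fix deg [ 0.17 -0.26  0.  ] q6 0.64
rel cap along y 0.1133 x 0.001 world to cap [-0.0604 -0.0959] to grip0 [-0.0194 -0.0294]
```

Request:
move_arm(
  linear=[
    [0.0016,0.0026,0],
    [0.0016,0.0026,0],
    [0.0021,0.0034,0],
    [0.0026,0.0043,0],
    [0.0026,0.0043,0],
  ],
  twist=[
    [0,0,0],
    [0,0,0],
    [0,0,0],
    [0,0,0],
    [0,0,0],
  ],
)

```text
time: 4.93
eef_pos: [0.5707, 0.1539, 0.0746]
tcp_rot: [0.87, 0.492, -0.024, 0.007]
contact_force: [-10.9, -15.2, 8.2]
opening: 0.178
```

```bash
python3 st.py
```

```text
t 4.93 p [0.5707 0.1539 0.0746] F [-10.9 -15.2   8.2] T [-2.27  1.32 -0.17] op 0.178
jaw yaw -31.06 level fix deg [ 2.06 -2.    0.  ] q6 0.67
rel cap along y 0.1198 x 0.0009 world to cap [-0.0637 -0.1014] to grip0 [-0.0227 -0.0349]
```

Force at the stop is about 19 N after 40 mm of travel. I'll relax, open and check with the camera.

Request:
move_arm(
  linear=[
    [0,0,0],
    [0,0,0],
    [0,0,0],
    [0,0,0],
    [0,0,0],
    [0,0,0],
  ],
  twist=[
    [0,0,0],
    [0,0,0],
    [0,0,0],
    [0,0,0],
    [0,0,0],
    [0,0,0],
  ],
  grip=0.6,
)

```text
time: 5.43
eef_pos: [0.5721, 0.155, 0.0742]
tcp_rot: [0.871, 0.491, -0.022, 0.007]
contact_force: [0.2, -0.6, -0.5]
opening: 0.596
```

```bash
python3 st.py
```

```text
t 5.43 p [0.5721 0.155  0.0742] F [ 0.2 -0.6 -0.5] T [-0.01 -0.03  0.01] op 0.596
jaw yaw -31.16 level fix deg [ 1.91 -1.84  0.  ] q6 0.67
rel cap along y 0.1215 x 0.0015 world to cap [-0.0651 -0.1025] to grip0 [-0.0241 -0.036 ]
```

Request:
move_arm(
  linear=[
    [0,0,0.012],
    [0,0,0.015],
    [0,0,0.015],
    [0,0,0.012],
    [-0.006,-0.01,0.006],
    [-0.012,-0.019,0],
    [-0.012,-0.019,0],
    [-0.012,-0.019,0],
    [-0.012,-0.018,0],
    [-0.006,-0.009,0],
    [0,0,0],
    [0,0,0],
  ],
  twist=[
    [0,0,0],
    [0,0,0],
    [0.4,-0.4,0],
    [0.5,-0.5,0],
    [0.5,-0.5,0],
    [0.5,-0.4,0],
    [0,0,0],
    [0,0,0],
    [0,0,0],
    [0,0,0],
    [0,0,0],
    [0,0,0],
  ],
  grip=1,
)

```text
time: 6.43
eef_pos: [0.5137, 0.06, 0.1511]
tcp_rot: [0.87, 0.493, 0.012, 0.003]
contact_force: [-0.2, 0.2, -0.6]
opening: 1.001
```

```bash
python3 st.py
python3 - <<'E'
from h import *
c=cam('top'); cv2.imwrite('pics/top1.png',cv2.resize(c['img'][150:320,170:380],None,fx=3.5,fy=3.5,interpolation=cv2.INTER_CUBIC))
c=cam('scene'); cv2.imwrite('pics/scene1.png',cv2.resize(c['img'][130:300,180:400],None,fx=3.5,fy=3.5,interpolation=cv2.INTER_CUBIC))
E
```

```text
t 6.43 p [0.5137 0.06   0.1511] F [-0.2  0.2 -0.6] T [-0.01 -0.01  0.03] op 1.001
jaw yaw -30.96 level fix deg [-0.35  1.34  0.  ] q6 0.45
rel cap along y 0.0099 x 0.0017 world to cap [-0.0067 -0.0075] to grip0 [0.0343 0.059 ]
```

View pics/top1.png

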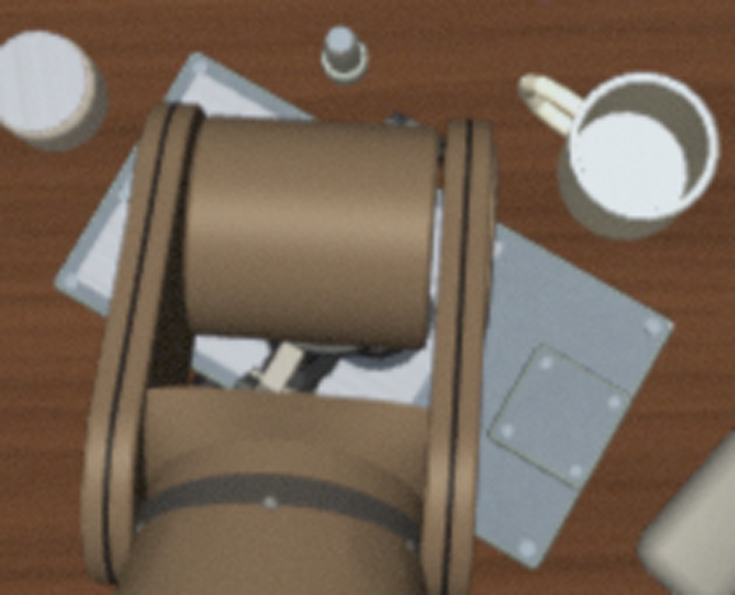

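View pics/scene1.png

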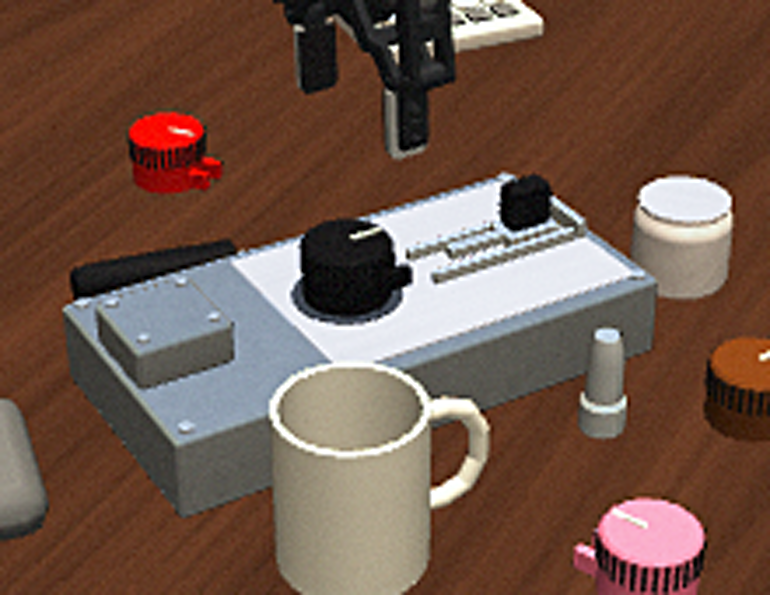

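The lock grip is now at the far end near (526,187) in the crop, and the bolt is away from the ears. I'll check that against the expected position.

Run:
```python
from h import *
c=cam('scene')
u=np.array([np.cos(np.radians(58.3)),np.sin(np.radians(58.3))]);cap=np.array([.507,.0525])
p=unproj(c,526/3.5+180,187/3.5+130,.088);print(p,(p[:2]-cap)@u)
for d in(.113,.118): print(d,(proj(c,[*(cap+d*u),.088])-[180,130])*3.5)
p=unproj(c,347/3.5+180,236/3.5+130,.086);print('cap',p)
```

```text
[0.57488811 0.14829406 0.088     ] 0.11717593203692106
0.113 [[512.56053234 183.45699343]]
0.118 [[519.83983638 181.27551157]]
cap [0.50922026 0.05656155 0.086     ]
```

Request:
move_arm(
  linear=[
    [-0.003,-0.0035,-0.01],
    [-0.003,-0.003,-0.012],
    [0,0,-0.012],
    [0,0,0],
    [0,0,0],
  ],
  twist=[
    [-0.2,0.7,0],
    [-0.2,0.6,0],
    [0,0,0],
    [0,0,0],
    [0,0,0],
  ],
)

```text
time: 7.0
eef_pos: [0.5075, 0.0559, 0.1118]
tcp_rot: [0.869, 0.495, -0.003, -0.001]
contact_force: [-0.6, 0.2, -0.2]
opening: 0.997
```

```bash
python3 st.py
```

```text
t 7.0 p [0.5075 0.0559 0.1118] F [-0.6  0.2 -0.2] T [0.08 0.   0.02] op 0.997
jaw yaw -30.62 level fix deg [ 0.07 -0.33  0.  ] q6 0.45
rel cap along y 0.0031 x -0.0013 world to cap [-0.0005 -0.0034] to grip0 [0.0405 0.0631]
```

Request:
move_arm(
  linear=[
    [0,-0.0015,-0.01],
    [0,-0.001,-0.012],
    [0,0,-0.012],
    [0,0,-0.006],
    [0,0,0],
    [0,0,0],
  ],
  twist=[
    [0,-0.2,0],
    [0,0,0],
    [0,0,0],
    [0,0,0],
    [0,0,0],
    [0,0,0],
  ],
)

```text
time: 7.5
eef_pos: [0.5072, 0.0534, 0.0676]
tcp_rot: [0.868, 0.496, -0.002, -0.0]
contact_force: [-0.6, 0.2, 0.3]
opening: 0.999
```

```bash
python3 st.py
```

```text
t 7.5 p [0.5072 0.0534 0.0676] F [-0.6  0.2  0.3] T [-0.02 -0.03 -0.02] op 0.999
jaw yaw -30.55 level fix deg [ 0.08 -0.21  0.  ] q6 0.44
rel cap along y 0.0009 x -0.0003 world to cap [-0.0002 -0.0009] to grip0 [0.0408 0.0656]
```

Well centred. Closing on the cap.

Request:
move_arm(
  linear=[
    [0,0,0],
    [0,0,0],
    [0,0,0],
    [0,0,0],
    [0,0,0],
    [0,0,0],
    [0,0,0],
  ],
  twist=[
    [0,0,0],
    [0,0,0],
    [0,0,0],
    [0,0,0],
    [0,0,0],
    [0,0,0],
    [0,0,0],
  ],
  grip=0,
  force=50,
)

```text
time: 8.08
eef_pos: [0.5087, 0.0533, 0.0699]
tcp_rot: [0.868, 0.496, -0.0, 0.001]
contact_force: [-0.1, 0.1, -1.7]
opening: 0.568
```

```bash
python3 st.py
```

```text
t 8.08 p [0.5087 0.0533 0.0699] F [-0.1  0.1 -1.7] T [ 0.04  0.06 -0.01] op 0.568
jaw yaw -30.53 level fix deg [0.1  0.03 0.  ] q6 0.44
rel cap along y 0.0016 x 0.001 world to cap [-0.0017 -0.0008] to grip0 [0.0393 0.0657]
```

Request:
move_arm(
  linear=[
    [0,0,0],
    [0,0,0],
    [0,0,0],
    [0,0,0],
    [0,0,0],
  ],
  twist=[
    [0,0,3],
    [0,0,3],
    [0,0,3],
    [0,0,3],
    [0,0,3],
  ],
)

```text
time: 8.5
eef_pos: [0.508, 0.0532, 0.0694]
tcp_rot: [0.796, 0.605, -0.0, 0.0]
contact_force: [-0.8, -2.3, 0.4]
opening: 0.568
```

```bash
python3 st.py
```

```text
t 8.5 p [0.508  0.0532 0.0694] F [-0.8 -2.3  0.4] T [-0.42  0.16 -2.1 ] op 0.568
jaw yaw -15.5 level fix deg [ 0.01 -0.01  0.  ] q6 0.18
rel cap along y 0.0011 x 0.0005 world to cap [-0.001  -0.0007] to grip0 [0.04   0.0658]
```

CCW met a torque of −2.1 N·m, so it looks blocked and slipping. Trying the other way.

Request:
move_arm(
  linear=[
    [0,0,0],
    [0,0,0],
    [0,0,0],
    [0,0,0],
    [0,0,0],
    [0,0,0],
    [0,0,0],
  ],
  twist=[
    [0,0,-4],
    [0,0,-4],
    [0,0,-4],
    [0,0,-4],
    [0,0,-4],
    [0,0,-4],
    [0,0,-4],
  ],
)

```text
time: 9.08
eef_pos: [0.508, 0.0524, 0.0693]
tcp_rot: [0.923, 0.384, 0.0, 0.0]
contact_force: [-0.3, 1.1, -0.3]
opening: 0.567
```

```bash
python3 st.py
python3 - <<'E'
from h import *
c=cam('scene'); cv2.imwrite('pics/scene2.png',cv2.resize(c['img'][130:300,180:400],None,fx=3.5,fy=3.5,interpolation=cv2.INTER_CUBIC))
E
```

```text
t 9.08 p [0.508  0.0524 0.0693] F [-0.3  1.1 -0.3] T [-0.01 -0.01 -0.04] op 0.567
jaw yaw -44.82 level fix deg [0.03 0.02 0.  ] q6 0.69
rel cap along y 0.0005 x 0.0009 world to cap [-0.001   0.0001] to grip0 [0.04   0.0666]
```

View pics/scene2.png

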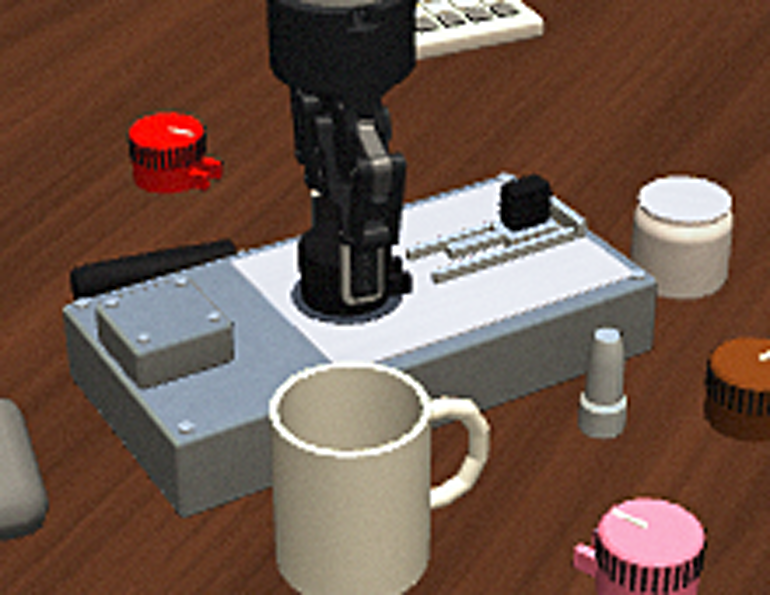

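CW turns freely (−29° with about 0 N·m), so it is the loosening way: a left-hand thread. Continuing to the stop.

Request:
move_arm(
  linear=[
    [0,0,0],
    [0,0,0],
    [0,0,0],
    [0,0,0],
    [0,0,0],
    [0,0,0],
    [0,0,0],
  ],
  twist=[
    [0,0,-5],
    [0,0,-5],
    [0,0,-5],
    [0,0,-5],
    [0,0,-5],
    [0,0,-5],
    [0,0,-5],
  ],
)

```text
time: 9.72
eef_pos: [0.5082, 0.0524, 0.0693]
tcp_rot: [0.997, 0.079, 0.0, 0.001]
contact_force: [0.1, 0.1, -0.9]
opening: 0.566
```

```bash
python3 st.py
```

```text
t 9.72 p [0.5082 0.0524 0.0693] F [ 0.1  0.1 -0.9] T [ 0.06 -0.03  0.04] op 0.566
jaw yaw -80.91 level fix deg [0.06 0.04 0.  ] q6 1.32
rel cap along y 0.0006 x 0.0011 world to cap [-0.0012  0.0001] to grip0 [0.0398 0.0666]
```

Request:
move_arm(
  linear=[
    [0,0,0],
    [0,0,0],
    [0,0,0],
  ],
  twist=[
    [0,0,-3],
    [0,0,-3],
    [0,0,-3],
  ],
)

```text
time: 9.97
eef_pos: [0.5082, 0.0524, 0.0693]
tcp_rot: [1.0, -0.001, 0.0, 0.001]
contact_force: [0.5, -0.8, -1.9]
opening: 0.573
```

```bash
python3 st.py
```

```text
t 9.97 p [0.5082 0.0524 0.0693] F [ 0.5 -0.8 -1.9] T [-0.01  0.01  0.03] op 0.573
jaw yaw -90.15 level fix deg [0.07 0.04 0.  ] q6 1.48
rel cap along y 0.0006 x 0.001 world to cap [-0.0012  0.0001] to grip0 [0.0398 0.0666]
```

Request:
move_arm(
  linear=[
    [0,0,0],
    [0,0,0],
    [0,0,0],
  ],
  twist=[
    [0,0,-3],
    [0,0,-3],
    [0,0,-3],
  ],
)

```text
time: 10.22
eef_pos: [0.5084, 0.0524, 0.0693]
tcp_rot: [0.997, -0.081, 0.001, 0.001]
contact_force: [1.3, -0.9, -0.3]
opening: 0.565
```

```bash
python3 st.py
python3 - <<'E'
from h import *
c=cam('scene'); cv2.imwrite('pics/scene3.png',cv2.resize(c['img'][150:250,230:350],None,fx=6,fy=6,interpolation=cv2.INTER_CUBIC))
E
```

```text
t 10.22 p [0.5084 0.0524 0.0693] F [ 1.3 -0.9 -0.3] T [-0.17 -0.14  0.  ] op 0.565
jaw yaw -99.3 level fix deg [0.1  0.06 0.  ] q6 1.64
rel cap along y 0.0006 x 0.0012 world to cap [-0.0014  0.0001] to grip0 [0.0396 0.0666]
```

View pics/scene3.png

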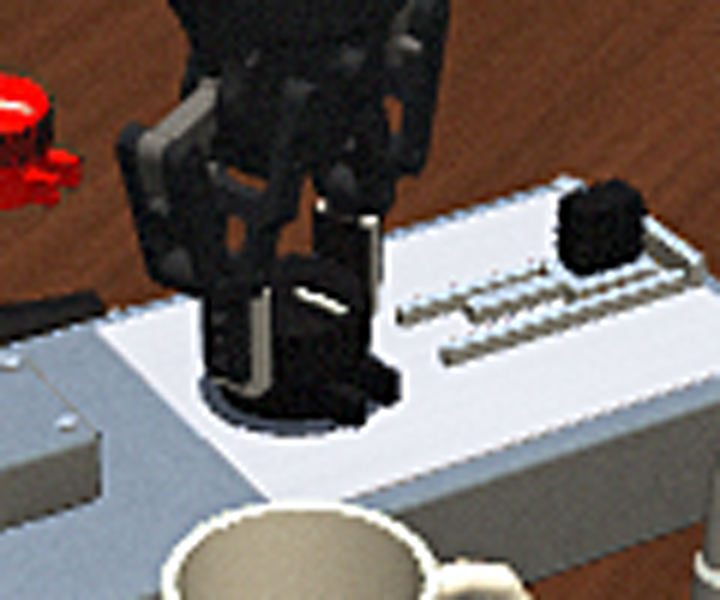

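Run:
```python
from h import *
c=cam('scene')
a=unproj(c,230+298/6,150+289/6,.086);b=unproj(c,230+345/6,150+309/6,.086)
print(a,b,np.degrees(np.arctan2(*(b-a)[1::-1])))
for z,p in((.057,(350,398)),(.057,(385,385))): 
    q=unproj(c,230+p[0]/6,150+p[1]/6,z);d=q[:2]-[.507,.0525];print(q,np.degrees(np.arctan2(d[1],d[0])))
```

```text
[0.51144537 0.05457576 0.086     ] [0.53052805 0.05042773 0.086     ] -12.263694814985014
[0.53474855 0.04535903 0.057     ] -14.431676903374814
[0.54106221 0.05731096 0.057     ] 8.039307950855738
```

Request:
move_arm(
  linear=[
    [0,0,0],
    [0,0,0],
    [0,0,0],
  ],
  twist=[
    [0,0,-3],
    [0,0,-3],
    [0,0,-3],
  ],
)

```text
time: 10.57
eef_pos: [0.509, 0.0519, 0.0694]
tcp_rot: [0.988, -0.153, 0.002, 0.002]
contact_force: [1.5, 2.1, -1.1]
opening: 0.57
```

```bash
python3 st.py
```

```text
t 10.57 p [0.509  0.0519 0.0694] F [ 1.5  2.1 -1.1] T [ 0.45 -0.09  1.62] op 0.57
jaw yaw -107.62 level fix deg [0.25 0.16 0.  ] q6 1.79
rel cap along y 0.0006 x 0.002 world to cap [-0.002   0.0006] to grip0 [0.039  0.0671]
```

At the stop (+1.6 N·m). Relaxing the twist slightly, then lifting straight up slowly.

Request:
move_arm(
  linear=[
    [0,0,0],
    [0,0,0.002],
    [0,0,0.003],
    [0,0,0.004],
    [0,0,0.004],
  ],
  twist=[
    [0,0,0.5],
    [0,0,0],
    [0,0,0],
    [0,0,0],
    [0,0,0],
  ],
)

```text
time: 10.98
eef_pos: [0.5079, 0.0521, 0.0708]
tcp_rot: [0.99, -0.139, 0.007, 0.002]
contact_force: [12.5, -1.3, -23.8]
opening: 0.564
```

```bash
python3 st.py
python3 - <<'E'
from h import *
c=cam('scene'); cv2.imwrite('pics/scene4.png',cv2.resize(c['img'][150:250,230:350],None,fx=6,fy=6,interpolation=cv2.INTER_CUBIC))
E
```

```text
t 10.98 p [0.5079 0.0521 0.0708] F [ 12.5  -1.3 -23.8] T [-0.03 -2.08  0.56] op 0.564
jaw yaw -105.93 level fix deg [0.34 0.71 0.  ] q6 1.76
rel cap along y 0.0001 x 0.001 world to cap [-0.0009  0.0004] to grip0 [0.0401 0.0669]
```

View pics/scene4.png

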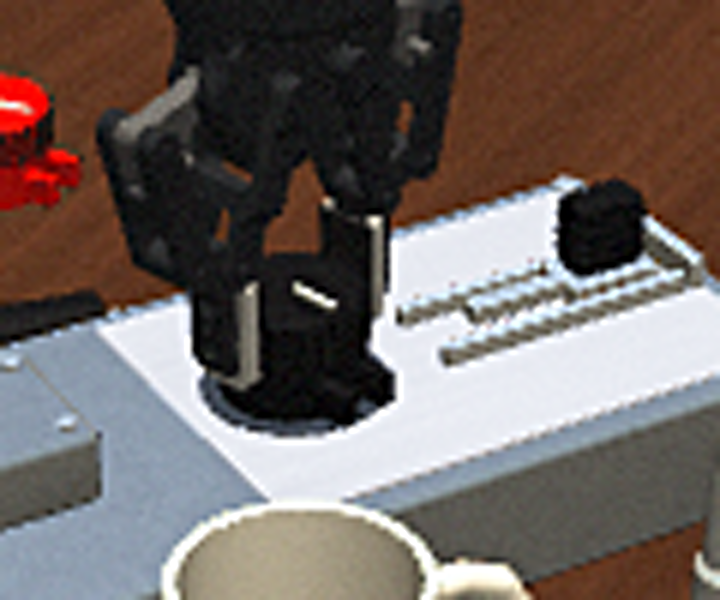

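Run:
```python
from h import *
c=cam('scene')
im=c['img'][185:215,265:305]
cv2.imwrite('pics/scene5.png',cv2.resize(im,None,fx=16,fy=16,interpolation=cv2.INTER_CUBIC))
```

```text
(no output)
```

View pics/scene5.png

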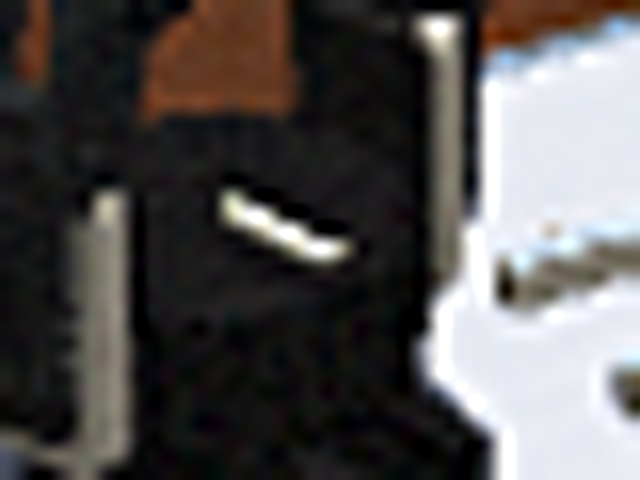

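Request:
move_arm(
  linear=[
    [0,0,-0.001],
    [0,0,0],
    [0,0,0],
  ],
  twist=[
    [0.3,0.5,0],
    [0,0,0],
    [0,0,0],
  ],
)

```text
time: 11.33
eef_pos: [0.5088, 0.0517, 0.0703]
tcp_rot: [0.991, -0.135, 0.002, 0.0]
contact_force: [0.6, -0.6, -1.9]
opening: 0.565
```

```bash
python3 st.py
python3 - <<'E'
from h import *
c=cam('scene')
a=unproj(c,265+238/16,185+207/16,.086);b=unproj(c,265+325/16,185+245/16,.086)
print(a,b,np.degrees(np.arctan2(*(b-a)[1::-1])))
E
```

```text
t 11.33 p [0.5088 0.0517 0.0703] F [ 0.6 -0.6 -1.9] T [ 0.11 -0.15  0.48] op 0.565
jaw yaw -105.5 level fix deg [0.05 0.22 0.  ] q6 1.74
rel cap along y 0.0003 x 0.0019 world to cap [-0.0018  0.0008] to grip0 [0.0392 0.0673]
[0.51138487 0.05551401 0.086     ] [0.52479232 0.05241576 0.086     ] -13.011735363552454
```

The cap has turned about 70° (1.22 rad) by its white line, so it is at the stop. Some residual torque may be jamming it, so I'll back off a little and lift again.

Request:
move_arm(
  linear=[
    [0,0,0],
    [0,0,0],
    [0,0,0],
  ],
  twist=[
    [0,0.2,1.5],
    [0,0,0.5],
    [0,0,0],
  ],
)

```text
time: 11.63
eef_pos: [0.5088, 0.0517, 0.0703]
tcp_rot: [0.993, -0.118, 0.001, 0.0]
contact_force: [1.5, -0.5, -2.3]
opening: 0.566
```

```bash
python3 st.py
```

```text
t 11.63 p [0.5088 0.0517 0.0703] F [ 1.5 -0.5 -2.3] T [-0.05 -0.21  0.2 ] op 0.566
jaw yaw -103.52 level fix deg [0.02 0.09 0.  ] q6 1.71
rel cap along y 0.0003 x 0.0019 world to cap [-0.0018  0.0008] to grip0 [0.0392 0.0673]
```

Request:
move_arm(
  linear=[
    [0,0,0.002],
    [0,0,0.003],
    [0,0,0.004],
  ],
  twist=[
    [0,0,0],
    [0,0,0],
    [0,0,0],
  ],
)

```text
time: 11.88
eef_pos: [0.5081, 0.0514, 0.0768]
tcp_rot: [0.993, -0.119, 0.001, 0.0]
contact_force: [5.2, -0.3, -9.3]
opening: 0.567
```

```bash
python3 st.py
```

```text
t 11.88 p [0.5081 0.0514 0.0768] F [ 5.2 -0.3 -9.3] T [ 0.01 -0.89  0.12] op 0.567
jaw yaw -103.62 level fix deg [0.05 0.16 0.  ] q6 1.71
rel cap along y -0.0004 x 0.0015 world to cap [-0.0011  0.0011] to grip0 [0.0399 0.0676]
```

Request:
move_arm(
  linear=[
    [0,0,0.003],
    [0,0,0.003],
    [0,0,0.004],
  ],
  twist=[
    [0,0,0],
    [0,0,0],
    [0,0,0],
  ],
)

```text
time: 12.13
eef_pos: [0.5072, 0.0517, 0.0879]
tcp_rot: [0.993, -0.12, -0.0, -0.0]
contact_force: [-0.5, 0.4, -0.9]
opening: 0.565
```

```bash
python3 st.py
python3 - <<'E'
from h import *
c=cam('scene'); cv2.imwrite('pics/scene6.png',cv2.resize(c['img'][150:250,230:350],None,fx=6,fy=6,interpolation=cv2.INTER_CUBIC))
E
```

```text
t 12.13 p [0.5072 0.0517 0.0879] F [-0.5  0.4 -0.9] T [-0.02  0.03  0.08] op 0.565
jaw yaw -103.77 level fix deg [-0.04 -0.03 -0.  ] q6 1.71
rel cap along y -0.0006 x 0.0006 world to cap [-0.0002  0.0008] to grip0 [0.0408 0.0673]
```

View pics/scene6.png

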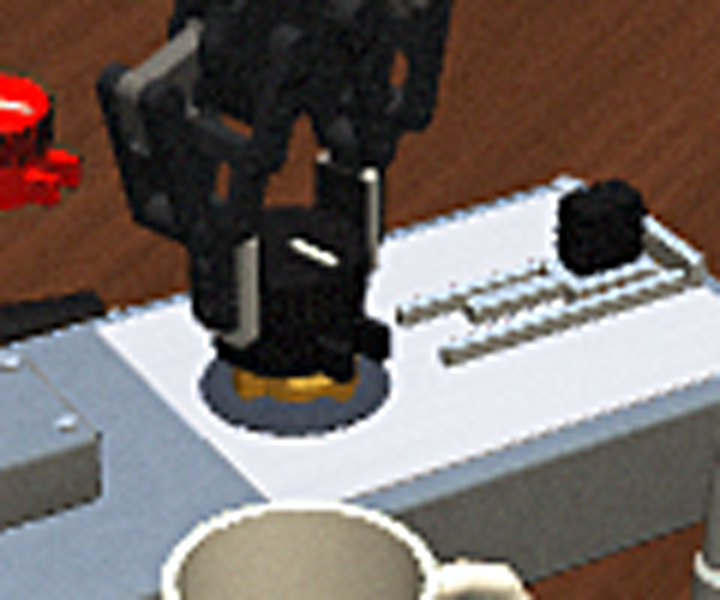

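The cap is off the stud (brass visible beneath it) and held firmly. Lifting about 100 mm.

Request:
move_arm(
  linear=[
    [0,0,0.006],
    [0,0,0.01],
    [0,0,0.01],
    [0,0,0.01],
    [0,0,0.01],
    [0,0,0.01],
    [0,0,0.01],
    [0,0,0.01],
    [0,0,0.006],
    [0,0,0.003],
    [0,0,0],
    [0,0,0],
    [0,0,0],
    [0,0,0],
    [0,0,0],
    [0,0,0],
  ],
  twist=[
    [0,0,0],
    [0,0,0],
    [0,0,0],
    [0,0,0],
    [0,0,0],
    [0,0,0],
    [0,0,0],
    [0,0,0],
    [0,0,0],
    [0,0,0],
    [0,0,0],
    [0,0,0],
    [0,0,0],
    [0,0,0],
    [0,0,0],
    [0,0,0],
  ],
)

```text
time: 13.52
eef_pos: [0.5073, 0.052, 0.1859]
tcp_rot: [0.993, -0.12, 0.001, -0.0]
contact_force: [-0.5, 0.5, -1.4]
opening: 0.562
```

```bash
python3 st.py
python3 - <<'E'
from h import *
c=cam('scene'); cv2.imwrite('pics/scene7.png',cv2.resize(c['img'][90:300,150:400],None,fx=2.8,fy=2.8,interpolation=cv2.INTER_CUBIC))
cam('top','top7.png'); print(abs(get_state()['dq']).max())
E
```

```text
t 13.52 p [0.5073 0.052  0.1859] F [-0.5  0.5 -1.4] T [-0.01  0.04  0.02] op 0.562
jaw yaw -103.8 level fix deg [-0.04  0.11  0.  ] q6 1.71
rel cap along y -0.0003 x 0.0005 world to cap [-0.0003  0.0005] to grip0 [0.0407 0.067 ]
0.0035427630107139584
```

View pics/scene7.png

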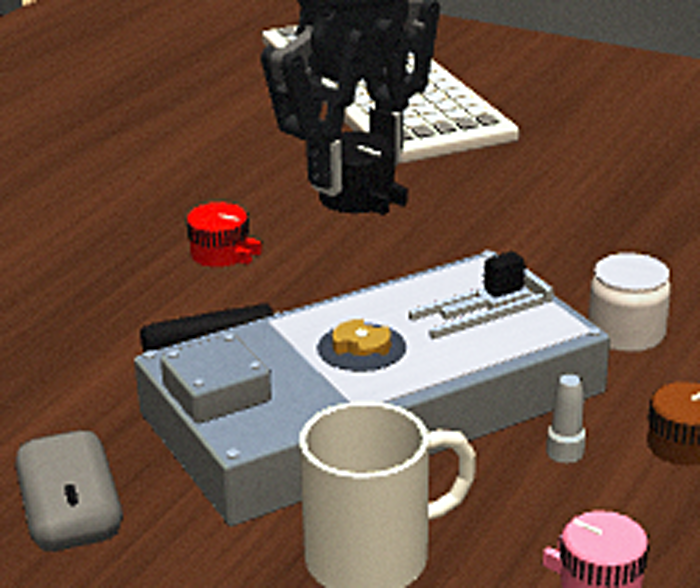

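View pics/top7.png

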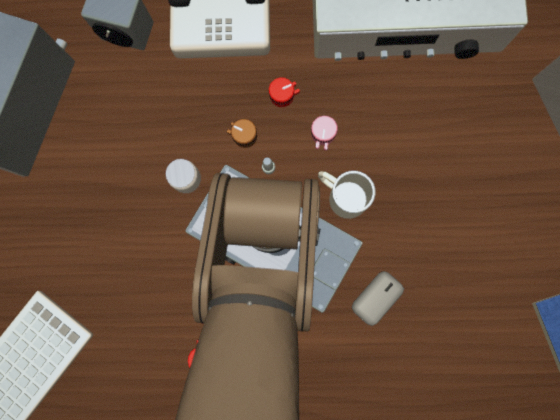

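The cap hangs in the jaws at about (360,185), well above the bare brass stud at (362,340). The lock is still at its end stop and the loose things haven't moved. Handing in.

```bash
python3 -c "
from h import *
print(sign_off())"; python3 st.py
```

```text
the job is handed in; nothing more can be done
None
the job is handed in; nothing more can be done
```

The cap is off its seat and held still in the gripper, about 115 mm up. I handed the job in at about 13.6 s of the 51 s allowed.

- **Lock:** I slid the grip 40 mm until it pushed back with about 19 N. The camera then put it 117 mm from the cap's axis, against 118 mm expected at the end stop.
- **Thread:** Counter-clockwise (seen from above) the cap blocked at about 2.1 N·m. Clockwise it turned freely for about 70° (1.2 rad) to its stop, so the thread is left-hand.
- **Lift:** My first pull jammed at about 24 N because the cap was still pressed against the stop. I backed off about 2° and it then came straight off.
- **Last checks:** The arm was at rest, with only about 1.5 N at the wrist and the jaws still closed on the cap. The pictures showed the bare stud, the lock still at its stop, and the mug, plug, tin and mouse where they were. The arm hid most of the screwdriver in the last top view, but in the scene view it looked unmoved.

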